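# Load a dust blow-off cabinet with filter parts

### The job

Load the dust blow-off cabinet: pull its blue tray fully out to the stop, stand every white-and-clear filter dome flange down in the tray's open compartment, put every grey-and-orange valve and black collar in there too, and move every yellow-topped cartridge from the black rack upright into a well of the tray, seated to the bottom. Then push the tray fully home until it meets its stop, and only after that press the green start button right down. Some parts may be missing today; load all that are there and leave the other things on the bench where they are.

Things in the scene. Friction and masses are not known exactly. Their poses are not given: they have to be found in the camera images.
- cabinet: fixed blow-off cabinet, white with a blue beam over its mouth and a clear roof. Origin: on the bench, bottom centre of its front face. Its y axis points into the cabinet (the tray comes out along -y), z up. Body 326 mm wide (x), 310 mm deep (y from 0), 200 mm high; mouth 306 mm wide, 170 mm high. An aluminium track 300 mm wide and 10 mm high runs out on the bench to y = -350 mm
- tray (a joint): how far the tray is pulled out, m: 0 = fully home (front plate against the cabinet's face), 0.27 = fully out at the stop. It slides stiffly (about 3 N) and stays where it is left
- tray_floor (a point): blue tray: centre of the floor of its open compartment, 17 mm above the bench, axes as the cabinet's. Compartment inside 244 mm (x) by 203 mm (y), walls stand 37 mm above the floor. On its cabinet-far side (-y) comes the white well block (55 mm in y, top 42 mm above the floor), then the tray's front plate (72 mm above the bench, 8 mm thick)
- tray_handle (a point): top centre of the black upright handle post in front of the tray's front plate, 90 mm above the bench; the post is 22 mm (x) by 16 mm (y) and 66 mm tall; its axis is 42 mm in front of the front plate and 50 mm in front of the cabinet's face when home. Pinch it across x from above
- well0 (a point): first of the tray's three round wells, in a white block behind the tray's front plate: this point is the centre of the mouth; the well is 34 mm wide, 34 mm deep and has a flat floor. Mouth 59 mm above the bench
- well1 (a point): middle one of the tray's three round wells, in a white block behind the tray's front plate: this point is the centre of the mouth; the well is 34 mm wide, 34 mm deep and has a flat floor. Mouth 59 mm above the bench. Neighbouring wells are 60 mm apart along x
- well2 (a point): last of the tray's three round wells, in a white block behind the tray's front plate: this point is the centre of the mouth; the well is 34 mm wide, 34 mm deep and has a flat floor. Mouth 59 mm above the bench
- start (a joint): travel of the green start button, m: 0 = up, 0.006 = fully down (about 5 N)
- start_top (a point): centre of the green button's top face (36 mm wide), on the cabinet's roof beam, pressed straight down
- rack: fixed black cartridge rack, 200 mm (x) by 70 mm (y), 50 mm high. Origin: centre of its underside. Three holes 34 mm wide, 36 mm deep, at x = -60, 0, +60 mm
- cartridge0: filter cartridge: white tube 28 mm across and 120 mm long with a yellow top (the upper 30 mm), 90 g. Origin: centre of its foot; z along the tube to the yellow end. Starts upright in a rack hole, foot 14 mm above the bench
- cartridge1: filter cartridge: white tube 28 mm across and 120 mm long with a yellow top (the upper 30 mm), 90 g. Origin: centre of its foot; z along the tube to the yellow end. Starts upright in a rack hole, foot 14 mm above the bench
- cartridge2: filter cartridge: white tube 28 mm across and 120 mm long with a yellow top (the upper 30 mm), 90 g. Origin: centre of its foot; z along the tube to the yellow end. Starts upright in a rack hole, foot 14 mm above the bench
- dome_a: filter dome part: white round flange (62 mm wide, 12 mm thick), above it a clear round dome 54 mm wide up to 45 mm height, thin white nozzle (20 mm wide) on top, 66 mm tall in all, 90 g. Origin: centre of the flange's underside; z up through the nozzle. Starts standing on the bench
- dome_b: filter dome part: white round flange (62 mm wide, 12 mm thick), above it a clear round dome 54 mm wide up to 45 mm height, thin white nozzle (20 mm wide) on top, 66 mm tall in all, 90 g. Origin: centre of the flange's underside; z up through the nozzle. Starts standing on the bench
- valve_a: inline valve: grey block 34 x 34 mm, 32 mm tall, with an orange hose stub (20 mm across) out of either end along its x axis, 90 mm long in all, 120 g. Origin: centre of the block's underside; z up. Starts lying on the bench
- valve_b: inline valve: grey block 34 x 34 mm, 32 mm tall, with an orange hose stub (20 mm across) out of either end along its x axis, 90 mm long in all, 120 g. Origin: centre of the block's underside; z up. Starts lying on the bench
- collar: black collar ring, 60 mm outside, 40 mm hole, 24 mm thick, 60 g, lying flat. Origin: centre of its underside; z along its axis
- screwdriver: screwdriver lying on the bench (not part of the job, leave it alone)
- glue: jar, 48 mm wide, 100 mm tall (not part of the job, leave it alone)
- tape: yellow roll of tape lying flat, 90 mm wide, 25 mm high (not part of the job, leave it alone)
- mug: white mug, 80 mm wide, 95 mm tall (not part of the job, leave it alone)
- wrench: steel wrench lying on the bench (not part of the job, leave it alone)
- labelbox: small cardboard box 100 x 60 x 50 mm (not part of the job, leave it alone)
Mind the look-alikes: they are no part of the job. Leave any purple or turquoise look-alike of the cartridge0 alone. What is shaped like the valve_b but pink or turquoise is not meant.

How it is judged:
On the way, in this order (a step that is already met when the one before it is completed fails the run):
1. the tray is pulled fully out to its stop (value of joint tray above 0.258 m), for 0.2 s.
2. every part is in the pulled-out tray: domes, valves and collar in the compartment, cartridges in the wells (value of joint tray above 0.15 m and x of dome_a in the frame of tray_floor between -0.122 and 0.122 m and y of dome_a in the frame of tray_floor between -0.105 and 0.105 m and z of dome_a in the frame of tray_floor between -0.01 and 0.06 m and angle between each of dome_a, dome_b's own z axis and vertical below 0.35 rad and x of dome_b in the frame of tray_floor between -0.122 and 0.122 m and y of dome_b in the frame of tray_floor between -0.105 and 0.105 m and z of dome_b in the frame of tray_floor between -0.01 and 0.06 m and x of valve_a in the frame of tray_floor between -0.122 and 0.122 m and y of valve_a in the frame of tray_floor between -0.105 and 0.105 m and z of valve_a in the frame of tray_floor between -0.01 and 0.06 m and x of valve_b in the frame of tray_floor between -0.122 and 0.122 m and y of valve_b in the frame of tray_floor between -0.105 and 0.105 m and z of valve_b in the frame of tray_floor between -0.01 and 0.06 m and x of collar in the frame of tray_floor between -0.122 and 0.122 m and y of collar in the frame of tray_floor between -0.105 and 0.105 m and z of collar in the frame of tray_floor between -0.01 and 0.06 m and x of cartridge0 in the frame of well1 between -0.08 and 0.08 m and y of cartridge0 in the frame of well1 between -0.015 and 0.015 m and z of each of cartridge0, cartridge1, cartridge2 in the frame of well1 below -0.024 m and angle between each of cartridge0, cartridge1, cartridge2's own z axis and vertical below 0.25 rad and x of cartridge1 in the frame of well1 between -0.08 and 0.08 m and y of cartridge1 in the frame of well1 between -0.015 and 0.015 m and x of cartridge2 in the frame of well1 between -0.08 and 0.08 m and y of cartridge2 in the frame of well1 between -0.015 and 0.015 m), for 0.2 s.
3. the loaded tray is pushed fully home (value of joint tray below 0.006 m and x of dome_a in the frame of tray_floor between -0.122 and 0.122 m and y of dome_a in the frame of tray_floor between -0.105 and 0.105 m and z of dome_a in the frame of tray_floor between -0.01 and 0.06 m and angle between each of dome_a, dome_b's own z axis and vertical below 0.35 rad and x of dome_b in the frame of tray_floor between -0.122 and 0.122 m and y of dome_b in the frame of tray_floor between -0.105 and 0.105 m and z of dome_b in the frame of tray_floor between -0.01 and 0.06 m and x of valve_a in the frame of tray_floor between -0.122 and 0.122 m and y of valve_a in the frame of tray_floor between -0.105 and 0.105 m and z of valve_a in the frame of tray_floor between -0.01 and 0.06 m and x of valve_b in the frame of tray_floor between -0.122 and 0.122 m and y of valve_b in the frame of tray_floor between -0.105 and 0.105 m and z of valve_b in the frame of tray_floor between -0.01 and 0.06 m and x of collar in the frame of tray_floor between -0.122 and 0.122 m and y of collar in the frame of tray_floor between -0.105 and 0.105 m and z of collar in the frame of tray_floor between -0.01 and 0.06 m and x of cartridge0 in the frame of well1 between -0.08 and 0.08 m and y of cartridge0 in the frame of well1 between -0.015 and 0.015 m and z of each of cartridge0, cartridge1, cartridge2 in the frame of well1 below -0.024 m and angle between each of cartridge0, cartridge1, cartridge2's own z axis and vertical below 0.25 rad and x of cartridge1 in the frame of well1 between -0.08 and 0.08 m and y of cartridge1 in the frame of well1 between -0.015 and 0.015 m and x of cartridge2 in the frame of well1 between -0.08 and 0.08 m and y of cartridge2 in the frame of well1 between -0.015 and 0.015 m), for 0.2 s.
4. the green button is pressed right down (value of joint start above 0.0045 m), for 0.1 s.
At the end, for the whole second after the job is handed in: tray home (within 6 mm), button up; every part present at rest inside the tray's compartment, under 60 mm above its floor, domes within 20 degrees of upright; every cartridge in a well, foot at least 24 mm below the mouth, within 14 degrees of upright (all of step 3 and value of joint start below 0.002 m and linear speed of each of dome_a, dome_b, valve_a, valve_b, collar, cartridge0, cartridge1, cartridge2 below 0.03 m/s); the robot touches nothing.
It fails at once if the start button is pressed while the tray is not home (value of joint start above 0.003 m and value of joint tray above 0.012 m).
It fails at once if a bystander is shifted by more than 40 mm (distance of any of screwdriver, glue, tape, mug, wrench, labelbox from where it was at the start of the episode above 0.04 m).
Of dome_a, dome_b, valve_a, valve_b, collar only 3 to 4 are there at a start; the rules pass over those that are not, and their reading is None.
Of cartridge0, cartridge1, cartridge2 only 1 to 3 are there at a start; the rules pass over those that are not, and their reading is None.
At some moment in a run one of dome_a, dome_b, valve_a, valve_b, collar may be knocked a few centimetres aside while the robot is not near it.
It also fails if it takes over 210 s, if anything falls off the work surface, if the arm or the gripper's body presses on something with over 40 N, if the wrist force passes 120 N, or if a joint passes its speed limit or range.

### The arm

A 6-joint arm with a two-finger parallel gripper is mounted at the origin on the work surface. World frame = base frame: x ahead of the robot, y to its left, z up, the work surface at z = 0. Lengths are in m, angles in rad, forces in N, time in s.
With the tool pointing down it reaches from about 0.375 to 0.975 m from the base axis. Payload 3.8 kg.
Tool frame: the origin (TCP) lies midway between the tips of the shut fingers; the grasp point (between the pads) lies 19 mm behind it; z points along the fingers, y is the line along which they close (so a half turn about z gives the same grasp; the last joint's range is limited). The gripper opens to 88 mm and grips with 3 to 60 N. Pads are 18 mm wide; open, the fingers measure 123 mm over their backs; the gripper's body (75 mm by 187 mm) begins 45 mm behind the grasp point.
Start: joints at [1.202, 0.264, 1.604, -0, 1.274, -0.037], TCP at [0.22, 0.638, 0.239] pointing down, gripper open.
Joint ranges: [-2.63, 2.63], [-0.94, 2.18], [0.31, 2.57], [-1.31, 4.45], [0, 2.66], [-2.55, 2.55]. Speed limits (rad/s): [2.57, 2.57, 3.14, 3.14, 3.14, 3.14].

### API

Orientations are given as a rotation vector (axis times angle).
In Python, from cell import manip, inverse_kinematics, cams, order gives the robot as it stands. Calls block until the motion is done:
- manip.move_pose(position, orientation): joint-space move of the TCP to a pose.
- manip.move_linear(position, rate=0.15, rot=None): straight line of the TCP; rot=None keeps the orientation; rate is the mean speed in m/s.
- manip.set_joints(angles): joint-space move.
- manip.set_gripper(opening, force=None): finger opening in m; force is the grip in N (None keeps the last); returns when the fingers have stopped.
- manip.dwell(seconds).
- inverse_kinematics(position, orientation): joint angles nearest the present ones, or None.
- manip.state(): the state.
- cams.capture(name): name is "scene" or "top" or "wrist"; returns a dict with "image" (400x640x3 uint8, blue, green, red), "z_map" (400x640 float32, m along the optical axis (not along the pixel's ray), 0 where there is no reading), "intrinsics" (3x3 intrinsics, pixels), "position" and "orientation" of the camera in the world; the wrist camera has in their place "T_tool_cam" (4x4, takes a point from camera to tool coordinates, whose origin is the TCP and whose axes are the flange's). Camera axes: x right, y down, z forward; pixel columns grow to the right and rows downward; lengths in m; the calibration is good to about 2 mm. A picture is of the moment at which its call begins: read the wrist's pose just before it.
A pose or a line that the arm cannot do raises manip.IKError and nothing moves.
- order.close_job(): hands the job in; it is judged then, once.
The state is a dict: "clock": time; "joint_pos": joint angles; "joint_velocities": joint speeds; "tau": joint torques, N m; "tool_pos": TCP position; "tcp_rot": TCP orientation; "contact_force": force on the tool from outside, world axes, zero at the start; "moment": the same for the moment, N m; "gripper_width": finger opening in m; "grasp_force": force on a finger pad.
Only numpy, scipy, OpenCV 4.12 (cv2) and the standard library are available. Lean on these libraries where they do the work, as an engineer would, in place of code of your own. Each camera call takes 0.05 s, during which the arm holds its last target. There are 200 camera calls.

## Working session

There is one attempt and no reset: what is moved stays moved. The work goes in short steps, each a Python script; the robot and the scene stay as the last script left them, time stands still between calls to the robot, and variables do not carry over. Pictures are saved under pics/ and viewed, at most 14 in all, crops included, and the job is handed in when it is done.

```bash
ls; mkdir -p pics
python3 - <<'E'
from cell import manip,cams
import cv2,numpy as np,pickle
for n in("top","scene"):
    c=cams.capture(n); cv2.imwrite(f"pics/{n}0.png",c["image"]); pickle.dump(c,open(f"{n}0.pkl","wb"))
    print(n,c["intrinsics"].tolist(),c["position"],c["orientation"],(c["z_map"]>0).mean())
s=manip.state();print(s)
c=cams.capture("wrist");print(c["T_tool_cam"])
E
```

```text
pics
top [[504.88103857748797, 0.0, 317.4331575584469], [0.0, 504.88103857748797, 203.76926810899997], [0.0, 0.0, 1.0]] [0.2631069  0.03332525 1.73813587] [-2.11337108  2.15235226 -0.20995627] 0.9958984375
scene [[478.66338345633085, 0.0, 315.00317856287387], [0.0, 478.66338345633085, 196.8036827439951], [0.0, 0.0, 1.0]] [1.55067764 0.29422529 1.14423826] [-1.55847543 -1.97473277  0.85744812] 0.99614453125
{'clock': 0.1, 'joint_pos': array([ 1.20211039e+00,  2.64668486e-01,  1.60518655e+00, -2.86347326e-05,
        1.27371546e+00, -3.69092250e-02]), 'joint_velocities': array([ 5.43036106e-04, -1.40376588e-03, -3.43587326e-03,  2.72515456e-04,
       -9.02798919e-05, -2.03221244e-04]), 'tau': array([ 8.83922658e-04, -5.03622222e+01, -3.58072329e+01,  7.32539222e-02,
        2.32853182e-02, -7.01256772e-05]), 'tool_pos': array([0.21965487, 0.63760133, 0.23754628]), 'tcp_rot': array([-5.18692033e-01, -3.09809931e+00,  3.05140918e-03]), 'contact_force': array([ 1.02945871, -0.41587196, -0.20340253]), 'moment': array([ 0.05773247,  0.01802096, -0.01488839]), 'grasp_force': 0.0, 'gripper_width': 0.08765095330079702}
[[ 2.11899570e-04 -9.66681301e-01 -2.55982845e-01  6.55323435e-02]
 [ 9.99999975e-01  2.24463690e-04 -1.98657342e-05  1.21231689e-04]
 [ 7.66626878e-05 -2.55982834e-01  9.66681324e-01 -1.46518250e-01]
 [ 0.00000000e+00  0.00000000e+00  0.00000000e+00  1.00000000e+00]]
```

View pics/top0.png

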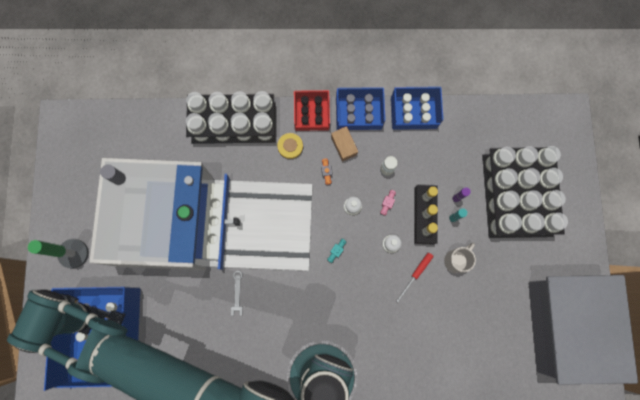

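View pics/scene0.png

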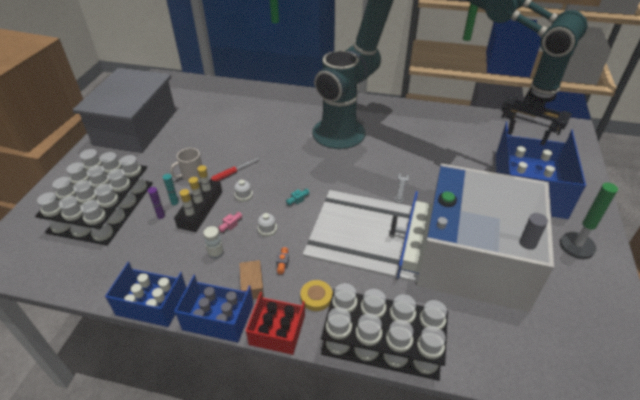

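Top view: domes at (352,205) and (392,243), a valve at (327,171), rack with three yellow tops at (432,191/210/229), turquoise and pink look-alikes, and the tray slightly open with its handle at (236,221). The collar isn't visible yet. I'll enlarge and measure.

```bash
cat > h.py <<'E'
import numpy as np,cv2,pickle
from scipy.spatial.transform import Rotation as R
def load(n): return pickle.load(open(n+".pkl","rb"))
def pose(c):
    if "T_tool_cam" in c:
        return c["T"][:3,:3],c["T"][:3,3]
    return R.from_rotvec(c["orientation"]).as_matrix(),np.array(c["position"])
def cloud(c):
    K=c["intrinsics"];z=c["z_map"];v,u=np.mgrid[:z.shape[0],:z.shape[1]]
    P=np.stack([(u-K[0,2])/K[0,0]*z,(v-K[1,2])/K[1,1]*z,z],-1)
    r,t=pose(c); P=P@r.T+t; P[z==0]=np.nan; return P
def wrist():
    from cell import manip,cams
    s=manip.state();T=np.eye(4);T[:3,:3]=R.from_rotvec(s["tcp_rot"]).as_matrix();T[:3,3]=s["tool_pos"]
    c=cams.capture("wrist");c["T"]=T@c["T_tool_cam"];return c
E
python3 - <<'E'
from h import *
t=load("top0");s=load("scene0");a=cloud(t);b=cloud(s);np.set_printoptions(precision=3,suppress=True)
for n,I,p in(("top",a,[(352,205),(392,243),(327,171),(432,191),(432,210),(432,229),(236,221),(184,212),(226,180),(226,265),(205,165),(202,262),(213,220),(212,237),(212,203),(260,220),(339,250),(462,193)]),
 ("scene",b,[(266,219),(242,184),(282,261),(205,172),(193,186),(186,198),(392,218),(448,198),(416,237)])):
    for u,v in p: print(n,u,v,I[v,u])
im=cv2.resize(t["image"][140:280,300:480],None,fx=4,fy=4,interpolation=2)
cv2.imwrite("pics/t1.png",im)
im=cv2.resize(t["image"][150:280,90:330],None,fx=3.3,fy=3.3,interpolation=2)
cv2.imwrite("pics/t2.png",im)
E
```

```text
top 352 205 [ 0.565 -0.111  0.061]
top 392 243 [ 0.433 -0.24   0.068]
top 327 171 [ 0.69  -0.03   0.037]
top 432 191 [ 0.594 -0.368  0.129]
top 432 210 [ 0.531 -0.363  0.134]
top 432 229 [ 0.467 -0.356  0.147]
top 236 221 [0.512 0.275 0.092]
top 184 212 [0.522 0.413 0.225]
top 226 180 [0.657 0.314 0.068]
top 226 265 [0.374 0.319 0.013]
top 205 165 [ 0.729  0.401 -0.004]
top 202 262 [0.386 0.4   0.012]
top 213 220 [0.527 0.363 0.028]
top 212 237 [0.469 0.366 0.024]
top 212 203 [0.587 0.368 0.021]
top 260 220 [0.527 0.204 0.009]
top 339 250 [ 0.415 -0.064  0.04 ]
top 462 193 [ 0.589 -0.471  0.113]
scene 266 219 [ 0.573 -0.116  0.054]
scene 242 184 [ 0.448 -0.24   0.068]
scene 282 261 [ 0.706 -0.025  0.031]
scene 205 172 [ 0.479 -0.35   0.126]
scene 193 186 [ 0.544 -0.365  0.118]
scene 186 198 [ 0.603 -0.361  0.121]
scene 392 218 [0.44  0.269 0.014]
scene 448 198 [0.531 0.416 0.221]
scene 416 237 [0.55  0.35  0.063]
```

View pics/t1.png

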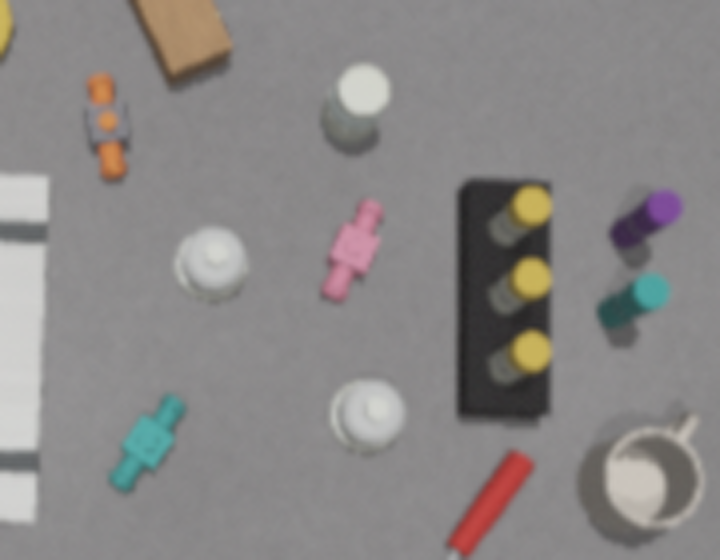

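View pics/t2.png

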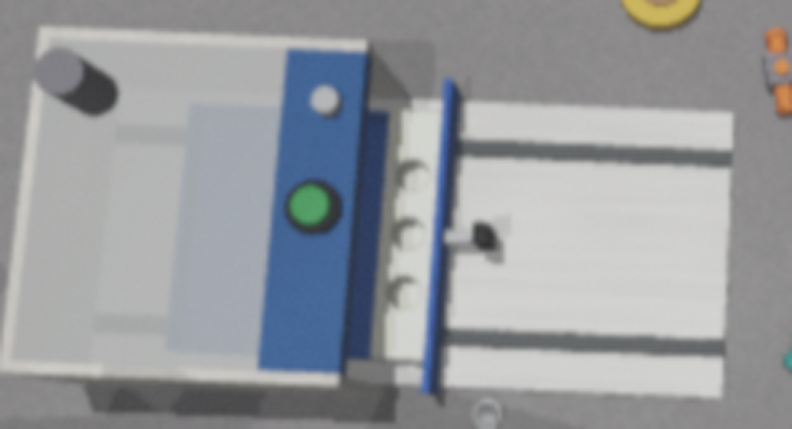

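Close-ups: three yellow-topped cartridges in the rack, two domes, one orange valve, tray part open with empty wells, and no collar in sight. Now wrist views for precision.

```bash
cat >> h.py <<'E'
def down(psi):
    """rotvec, tool down, tool y axis along world heading psi"""
    y=np.array([np.cos(psi),np.sin(psi),0]);z=np.array([0,0,-1.]);return R.from_matrix(np.stack([np.cross(y,z),y,z],1)).as_rotvec()
def ray(c,u,v,z):
    r,t=pose(c);d=r@np.linalg.inv(c["intrinsics"])@[u,v,1];return t+d*(z-t[2])/d[2]
E
python3 - <<'E'
from h import *
from cell import manip,cams,inverse_kinematics as ik
np.set_printoptions(precision=4,suppress=True)
t=load("top0")
for u,v,z in((312.1,183.9,.01),(308.8,270.6,.01),(184,212,.2)):print(ray(t,u,v,z))
for i,(x,y,psi) in enumerate([(.52,.20,np.pi),(.60,-.10,np.pi/2),(.54,-.34,np.pi/2)]):
    for p in(psi,psi-np.pi):
        try: manip.move_pose([x,y,.33],down(p));print(i,p,manip.state()["joint_pos"]);break
        except manip.IKError as e: print("ik",i,p)
    manip.dwell(.3);c=wrist();pickle.dump(c,open(f"w{i}.pkl","wb"));cv2.imwrite(f"pics/w{i}.png",c["image"])
print(c["intrinsics"][0,0],manip.state()["clock"])
im=np.vstack([cv2.resize(load(f"w{i}")["image"],(480,300)) for i in(0,1)])
cv2.imwrite("pics/w01.png",im)
c=cams.capture("top");pickle.dump(c,open("top1.pkl","wb"));cv2.imwrite("pics/top1.png",c["image"])
E
```

```text
[0.6513 0.0219 0.01  ]
[0.3499 0.0384 0.01  ]
[0.5265 0.4189 0.2   ]
ik 0 3.141592653589793
0 0.0 [ 0.3238 -0.0032  1.738   0.0004  1.4072  0.3224]
1 1.5707963267948966 [-0.2056  0.0957  1.6344  0.0002  1.4116 -1.7764]
2 1.5707963267948966 [-0.6     0.1532  1.5703  0.0009  1.4182 -2.1712]
283.8214455684214 5.9417
```

View pics/w01.png

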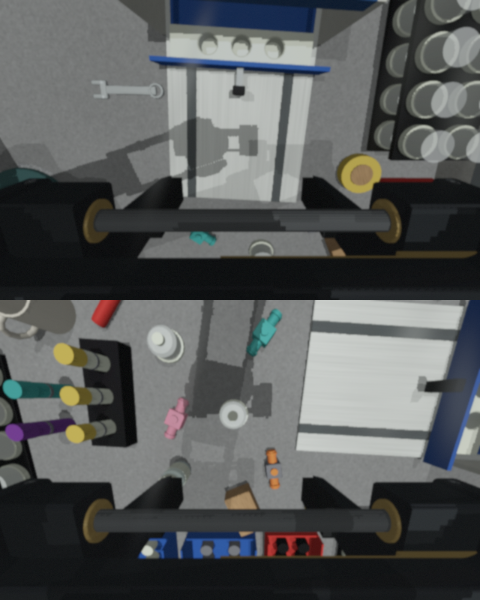

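View pics/w2.png

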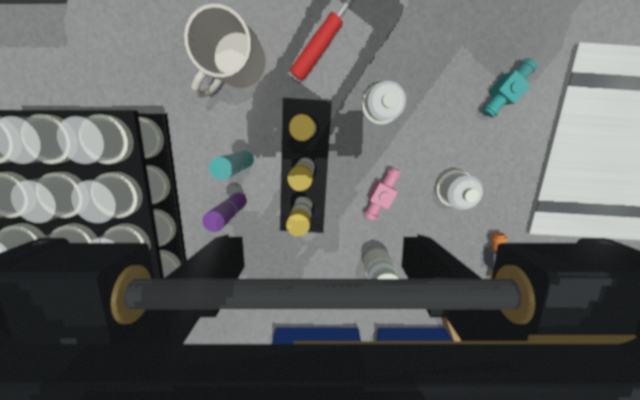

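View pics/top1.png

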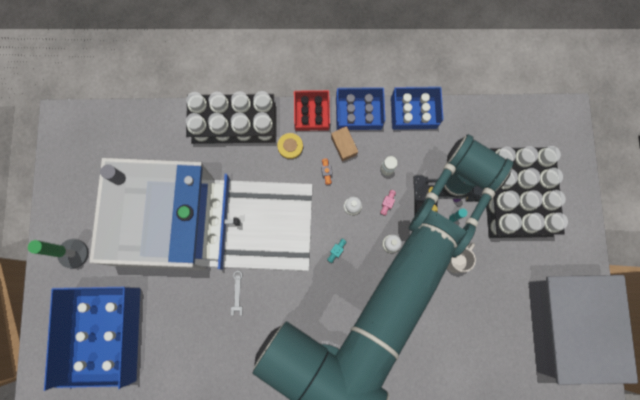

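Wrist views confirm: handle at about (238,88) in the upper crop, domes, valve and three yellow tops visible, and no collar anywhere. I'll compute the numbers from the clouds in several views.

Run:
```python
from h import *
np.set_printoptions(precision=4,suppress=True)
C={n:(load(n),cloud(load(n))) for n in("top0","scene0","w0","w1","w2")}
for nm,xy,r,zl,zh in(("handle",(.513,.275),.02,.075,.11),("dome1",(.566,-.112),.04,.003,.09),("d1noz",(.566,-.112),.014,.052,.09),("dome2",(.437,-.24),.04,.003,.09),("d2noz",(.437,-.24),.014,.052,.09),("valve",(.698,-.027),.055,.012,.05),("c0",(.596,-.36),.022,.12,.16),("c1",(.536,-.36),.022,.12,.16),("c2",(.471,-.356),.022,.12,.16),("rack",(.535,-.358),.12,.04,.055),("bench",(.5,-.05),.03,-.05,.05),("button",(.526,.417),.015,.21,.25)):
    for n,(c,P) in C.items():
        m=(np.hypot(P[...,0]-xy[0],P[...,1]-xy[1])<r)&(P[...,2]>zl)&(P[...,2]<zh)
        if m.sum()<12: continue
        Q=P[m];mn,mx=np.percentile(Q,3,0),np.percentile(Q,97,0)
        w,V=np.linalg.eigh(np.cov(Q[:,:2].T))
        (cx,cy),rr=cv2.minEnclosingCircle(Q[:,:2].astype(np.float32))
        print(nm,n,m.sum(),"mid",(mn+mx)[:2]/2,"size",(mx-mn)[:2],"circ",np.array([cx,cy,rr]),"z95",np.percentile(Q[:,2],[50,97]),"ang",np.arctan2(V[1,1],V[0,1]))
```

```text
handle top0 37 mid [0.5158 0.2782] size [0.0202 0.0149] circ [0.5157 0.2784 0.0123] z95 [0.0895 0.0992] ang 2.989824652101762
handle scene0 44 mid [0.5144 0.2793] size [0.0222 0.0145] circ [0.514  0.2775 0.0143] z95 [0.0896 0.0953] ang 3.0009500295172082
handle w0 212 mid [0.5137 0.2784] size [0.0208 0.015 ] circ [0.5133 0.2787 0.0125] z95 [0.0902 0.0917] ang 3.109160676829664
handle w1 398 mid [0.5129 0.2763] size [0.0207 0.0153] circ [0.5133 0.2775 0.0128] z95 [0.0888 0.0917] ang 3.1205784007506625
dome1 top0 302 mid [ 0.5663 -0.1117] size [0.0545 0.0608] circ [ 0.566  -0.1115  0.0395] z95 [0.0492 0.0678] ang 1.615831073842977
dome1 scene0 393 mid [ 0.5754 -0.1115] size [0.0479 0.0543] circ [ 0.5659 -0.1121  0.0398] z95 [0.0391 0.068 ] ang 2.1511522841188504
dome1 w0 600 mid [ 0.5678 -0.1007] size [0.0549 0.0279] circ [ 0.5684 -0.1149  0.0307] z95 [0.0227 0.0494] ang -3.0226277705048012
dome1 w1 1173 mid [ 0.5657 -0.1163] size [0.0492 0.0498] circ [ 0.5682 -0.1179  0.0308] z95 [0.0537 0.0671] ang 1.2114120474137229
dome1 w2 1451 mid [ 0.5659 -0.123 ] size [0.049  0.0463] circ [ 0.5
[... 4416 characters left out ...]
9  0.03  ] z95 [0.0018 0.007 ] ang 2.3946416005907802
bench w0 122 mid [ 0.4998 -0.0726] size [0.0399 0.0125] circ [ 0.4998 -0.0679  0.0232] z95 [0.0005 0.0022] ang 3.1219748785903674
bench w1 1175 mid [ 0.5    -0.0502] size [0.0512 0.0521] circ [ 0.5001 -0.05    0.03  ] z95 [0.0004 0.002 ] ang 1.1392817402960498
bench w2 1058 mid [ 0.4993 -0.0503] size [0.0516 0.0515] circ [ 0.4999 -0.0499  0.03  ] z95 [0.0003 0.0021] ang 1.718661293451096
button top0 78 mid [0.5261 0.4171] size [0.0249 0.0255] circ [0.5261 0.417  0.0149] z95 [0.2227 0.2282] ang 1.1096063659142823
button scene0 93 mid [0.5268 0.4173] size [0.026  0.0269] circ [0.5258 0.4171 0.0149] z95 [0.2233 0.228 ] ang 2.6317849642422937
```

```bash
cat >> h.py <<'E'
YAW=-.0547;CO=np.array([.5197,.3796,0]);XC=np.array([np.cos(YAW),np.sin(YAW),0]);YC=np.array([-np.sin(YAW),np.cos(YAW),0])
E
python3 - <<'E'
from h import *
from cell import manip
np.set_printoptions(precision=4,suppress=True)
h=np.array([.5133,.2782,0]);Z=np.array([0,0,1.])
manip.move_pose(h+.2*Z,down(YAW));manip.move_linear(h+.055*Z,.12)
print(manip.state()["contact_force"])
manip.set_gripper(0.0,30);s=manip.state();print(s["gripper_width"],s["tool_pos"],s["contact_force"])
p=h+.055*Z
manip.move_linear(p-.205*YC,.08);p=p-.205*YC
f0=manip.state()
print(f0["contact_force"])
for k in range(12):
    p=p-.003*YC;manip.move_linear(p,.03);s=manip.state();f=s["contact_force"]@YC
    print(k,f,s["tool_pos"],s["gripper_width"])
    if abs(f)>15:break
manip.set_gripper(.06);s=manip.state();print(s["tool_pos"],s["contact_force"],s["clock"])
p[2]=.2;manip.move_linear(p,.15)
E
```

```text
[ 0.246  -0.6124 -0.1972]
0.021596500725188632 [0.5136 0.2782 0.055 ] [ 1.1046 -0.4532 -1.5728]
[ 1.9805  1.4371 -3.1271]
0 1.5840766717013164 [0.5016 0.0703 0.055 ] 0.02198219081861894
1 0.6453227475226154 [0.5015 0.0671 0.055 ] 0.021922901593171475
2 0.7187353663819417 [0.5013 0.0641 0.0549] 0.021612284429124915
3 0.5648139975353534 [0.5011 0.0612 0.0549] 0.021758997114929388
4 10.88694753946515 [0.5011 0.0606 0.0549] 0.02133798483932619
5 22.408399362565728 [0.5011 0.0604 0.055 ] 0.02183021971197781
[0.5011 0.0554 0.055 ] [ 0.5231  0.6184 -0.5763] 15.5583
```

Tray is at its stop: handle TCP (0.5011, 0.0604). Now I'll look at the pulled-out tray and re-check the parts.

Run:
```python
from h import *
from cell import manip
np.set_printoptions(precision=4,suppress=True)
manip.set_gripper(.088)
for i,(x,y) in enumerate([(.50,.06),(.52,.03)]):
    manip.move_pose([x,y,.28],down(YAW));manip.dwell(.3);c=wrist();pickle.dump(c,open(f"t{i}.pkl","wb"))
    P=cloud(c);H=np.array([.5011,.0604,0]);L=np.stack([(P-H)@XC,(P-H)@YC,P[...,2]],-1)
    for k in range(3):
        # well floor points z~.025
        m=(abs(L[...,0]-(k-1)*.06)<.024)&(abs(L[...,1]-.0775)<.024)&(L[...,2]<.045)&(L[...,2]>.015)
        if m.sum()>10:
            Q=L[m]; print("wellfloor",k,m.sum(),Q.mean(0),Q.min(0),Q.max(0))
    m=(abs(L[...,0])<.11)&(abs(L[...,1]-.0775)<.05)&(abs(L[...,2]-.059)<.006);Q=L[m]
    print("block",np.percentile(Q,[1,99],axis=0).ravel(),np.median(Q[:,2]))
    m=(abs(L[...,0])<.15)&(L[...,1]>.1)&(L[...,1]<.33)&(abs(L[...,2]-.017)<.006);Q=L[m]
    print("floor",np.percentile(Q,[1,99],axis=0).ravel())
    m=(abs(L[...,0])<.02)&(abs(L[...,1])<.02)&(abs(L[...,2]-.09)<.006);Q=L[m]
    if len(Q):print("handle",np.percentile(Q,[2,98],axis=0).ravel())
cv2.imwrite("pics/t_0.png",load("t0")["image"])
```

```text
wellfloor 0 539 [-0.0634  0.0793  0.0271] [-0.0771  0.0619  0.0228] [-0.0479  0.0954  0.045 ]
wellfloor 1 569 [-0.      0.079   0.0264] [-0.0169  0.0619  0.0232] [0.0167 0.0953 0.0444]
wellfloor 2 541 [0.0635 0.079  0.027 ] [0.0476 0.0619 0.0227] [0.0772 0.0952 0.0449]
block [-0.1083  0.0512  0.0567  0.1082  0.1055  0.0612] 0.059340288826593035
floor [-0.1219  0.1115  0.0116  0.1225  0.2208  0.0198]
handle [-0.0104 -0.0066  0.0862  0.0099  0.0088  0.0919]
wellfloor 0 546 [-0.0647  0.081   0.0277] [-0.0774  0.0636  0.0229] [-0.0494  0.0956  0.045 ]
wellfloor 1 573 [-0.0012  0.0807  0.0267] [-0.0171  0.0637  0.0231] [0.0166 0.0955 0.0448]
wellfloor 2 574 [0.0622 0.0807 0.027 ] [0.0457 0.0637 0.0231] [0.0771 0.0952 0.0447]
block [-0.1083  0.0519  0.0559  0.1083  0.1054  0.0612] 0.05934477935878149
floor [-0.1218  0.1145  0.0115  0.1409  0.1937  0.0198]
handle [-0.0101 -0.0059  0.0888  0.01    0.0082  0.0918]
```

View pics/t_0.png

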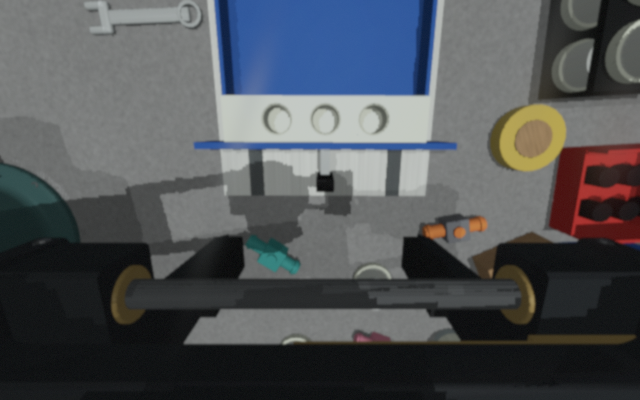

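Tray out: wells at pixels (278,120), (325,120), (373,120); compartment clear, valve at (455,229). Next, the domes and the valve.

```bash
cat >> h.py <<'E'
H=np.array([.5011,.0604,0])
def tray(x,y,z): # x,y relative to tray_floor centre
    return H+x*XC+(.2085+y)*YC+np.array([0,0,z])
def look(xy,psi=YAW,z=.28,d=.08):
    from cell import manip
    x=np.array([-np.sin(psi),np.cos(psi)])
    manip.move_pose([*(np.array(xy)-d*x),z],down(psi));manip.dwell(.25);c=wrist();return c,cloud(c)
def near(P,xy,r,zl,zh):return P[(np.hypot(P[...,0]-xy[0],P[...,1]-xy[1])<r)&(P[...,2]>zl)&(P[...,2]<zh)]
E
cat > dome.py <<'E'
from h import *
from cell import manip
import sys
np.set_printoptions(precision=4,suppress=True)
g=np.array([float(sys.argv[1]),float(sys.argv[2])]);tx,ty=map(float,sys.argv[3:5])
c,P=look(g);cv2.imwrite(f"pics/d{sys.argv[1]}.png",c["image"])
for k in range(3):
    Q=near(P,g,.045 if k<2 else .036,.005,.085);(x,y),r=cv2.minEnclosingCircle(Q[:,:2].astype(np.float32))
    # nozzle top centroid
    N=near(P,g,.045,.058,.085)
    print(len(Q),x,y,r,"nozzle",len(N),N.mean(0));g=np.array([x,y])
n=N.mean(0)[:2]
if abs(r-.031)>.003 or np.hypot(*(n-g))>.006: sys.exit("unsure")
manip.set_gripper(.085)
manip.move_pose([x,y,.15],down(YAW));manip.move_linear([x,y,.017],.1)
manip.set_gripper(0,12);s=manip.state();print("grip",s["gripper_width"],s["grasp_force"],s["contact_force"])
if s["gripper_width"]<.045: sys.exit("bad grip")
manip.move_linear([x,y,.2],.15);print("held",manip.state()["gripper_width"])
p=tray(tx,ty,.2);manip.move_pose(p,down(YAW));p[2]=.036;manip.move_linear(p,.12)
print(manip.state()["contact_force"]);manip.set_gripper(.068)
p[2]=.2;manip.move_linear(p,.15);print(manip.state()["clock"])
E
python3 dome.py .568 -.1185 -.06 .012
```

```text
1571 0.5688201785087585 -0.11725586652755737 0.030840322375297546 nozzle 221 [ 0.569  -0.1175  0.0663]
1571 0.5688201785087585 -0.11725586652755737 0.030840322375297546 nozzle 221 [ 0.569  -0.1175  0.0663]
1571 0.5688201785087585 -0.11725586652755737 0.030840322375297546 nozzle 221 [ 0.569  -0.1175  0.0663]
grip 0.05412016287091572 12.000001827254891 [-0.4807 -1.072   1.2191]
held 0.05360011215477405
[ 0.4984  0.091  -1.077 ]
28.9167
```

```bash
python3 dome.py .4345 -.2482 -.06 -.06
python3 - <<'E'
from h import *
from cell import manip
np.set_printoptions(precision=4,suppress=True)
g=np.array([.692,-.030])
manip.set_gripper(.06)
c,P=look(g,np.pi/2,.28,.08) if 0 else look(g,YAW)
cv2.imwrite("pics/valve.png",c["image"])
im=c["image"].astype(int);b_,g_,r_=im[...,0],im[...,1],im[...,2]
m=(r_>120)&(r_-b_>70)&(g_-b_<75)&(g_<.72*r_)
m&=(np.hypot(P[...,0]-g[0],P[...,1]-g[1])<.15)&(P[...,2]>.008)&(P[...,2]<.06)
Q=P[m];print("orange",len(Q),Q[:,:2].min(0),Q[:,:2].max(0))
B=near(P,np.median(Q[:,:2],0),.06,.012,.05);(x,y),r=cv2.minEnclosingCircle(B[:,:2].astype(np.float32))
w,V=np.linalg.eigh(np.cov(B[:,:2].T));print(x,y,r,np.arctan2(V[1,1],V[0,1]),np.percentile(B[:,2],[50,98]),np.sqrt(w))
print(manip.state()["joint_pos"])
E
```

```text
1583 0.4347080588340759 -0.2468087524175644 0.030906517058610916 nozzle 226 [ 0.435  -0.247   0.0663]
1583 0.4347080588340759 -0.2468087524175644 0.030906517058610916 nozzle 226 [ 0.435  -0.247   0.0663]
1583 0.4347080588340759 -0.2468087524175644 0.030906517058610916 nozzle 226 [ 0.435  -0.247   0.0663]
grip 0.05368885937078492 11.999903842806816 [-0.0837  0.0991  1.34  ]
held 0.05363432904102503
[ 1.0338  0.5117 -1.4645]
40.8
orange 453 [ 0.6653 -0.0781] [ 0.7544 -0.0491]
0.7082116007804871 -0.06715873628854752 0.043612316250801086 3.1147386773090777 [0.0312 0.0495] [0.0103 0.0231]
[-0.1929  0.2829  1.5045  0.      1.3542 -0.1395]
```

View pics/valve.png

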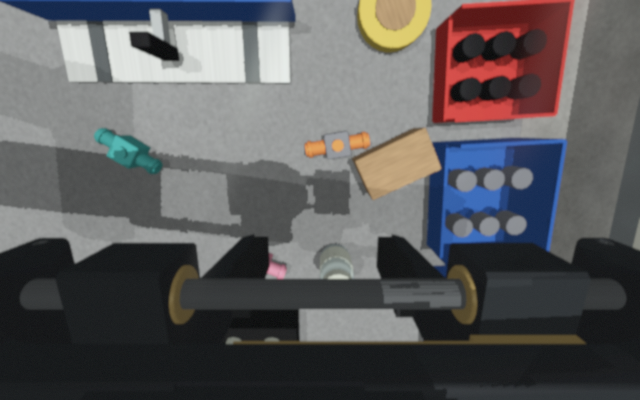

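Valve at pixel (338,145), ends (306,149) and (369,139), close to the box corner at (356,160); it may have been knocked toward it.

Run:
```python
from h import *
from cell import manip
np.set_printoptions(precision=4,suppress=True)
c,P=look([.69,-.06],YAW,.28,.08);im=c["image"]
hsv=cv2.cvtColor(im,cv2.COLOR_BGR2HSV)
m=(hsv[...,0]>5)&(hsv[...,0]<16)&(hsv[...,1]>170)&(hsv[...,2]>110)&(P[...,2]>.006)&(P[...,2]<.06)&(np.hypot(P[...,0]-.69,P[...,1]+.05)<.12)
Q=P[m];print(len(Q),Q.min(0),Q.max(0))
e=np.median(Q,0)
w,V=np.linalg.eigh(np.cov(Q[:,:2].T));a=V[:,1]*np.sign(V[0,1]);ang=np.arctan2(a[1],a[0])
t=(Q[:,:2]-e[:2])@a;n=(Q[:,:2]-e[:2])@V[:,0]
print("ang",ang,"ends",t.min(),t.max(),"ctr",e[:2]+a*(t.min()+t.max())/2+V[:,0]*0, "n",n.min(),n.max(),V[:,0])
for u in((.5,)):pass
S=np.argwhere(m);print("px",S.min(0),S.max(0))
# box points
B=P[(abs(P[...,2]-.05)<.004)&(np.hypot(P[...,0]-.75,P[...,1]+.1)<.1)];print("box",len(B),B.min(0),B.max(0), cv2.boxPoints(cv2.minAreaRect(B[:,:2].astype(np.float32))))
v0,u0=S.min(0)-25;v1,u1=S.max(0)+25
cv2.imwrite("pics/valve2.png",cv2.resize(im[max(v0,0):v1,u0:u1],None,fx=5,fy=5))
```

```text
Traceback (most recent call last):
ValueError: zero-size array to reduction operation minimum which has no identity
```

```bash
cat > v.py <<'E'
from h import *
from cell import manip
np.set_printoptions(precision=4,suppress=True)
c,P=look([.69,-.06],YAW,.28,.08);pickle.dump(c,open("v.pkl","wb"));im=c["image"]
hsv=cv2.cvtColor(im,cv2.COLOR_BGR2HSV);reg=(np.hypot(P[...,0]-.69,P[...,1]+.05)<.12)
m=reg&(hsv[...,0]>3)&(hsv[...,0]<14)&(hsv[...,1]>150)&(P[...,2]>.005)
m2=reg&(P[...,2]>.010)&(P[...,2]<.06)
print(m.sum(),m2.sum(),np.argwhere(m2).min(0),np.argwhere(m2).max(0),hsv[reg&(hsv[...,1]>140)][::60])
cv2.imwrite("pics/valve2.png",cv2.resize(im[60:220,220:460],None,fx=3,fy=3,interpolation=2))
E
python3 v.py
```

```text
113 4483 [ 22 249] [176 417] [[ 12 141 185]
 [ 15 153 223]
 [ 15 148 217]
 [ 13 153 208]
 [ 14 161 206]
 [ 16 147 225]
 [ 15 148 224]
 [ 14 156 219]
 [ 13 160 174]
 [110 163  69]
 [109 142  54]]
```

View pics/valve2.png

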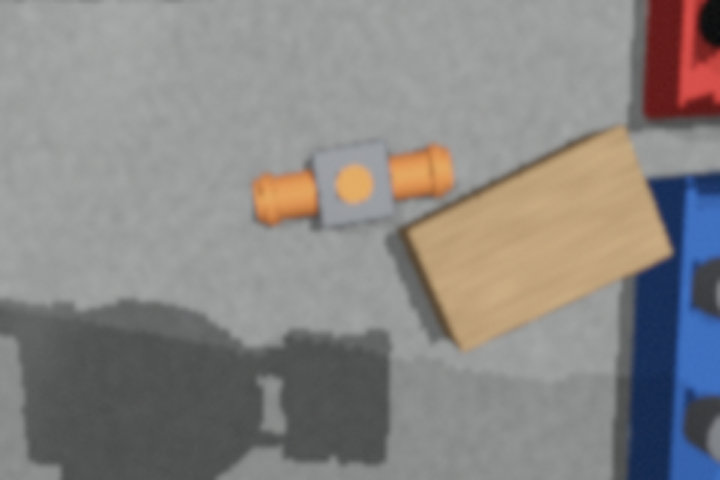

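Enlarged crop: valve block centre at pixel (337.3,121.3), ends (307.3,126.3)/(368.7,117); the box corner (355,137) leaves a narrow gap.

Run:
```python
from h import *
np.set_printoptions(precision=4,suppress=True)
c=load("v");P=cloud(c)
print("blk",P[121,337],ray(c,337.3,121.3,.034))
a=ray(c,307.3,126.3,.022);b=ray(c,368.7,117,.022);print(a,b,(a+b)/2,np.linalg.norm(a-b),np.arctan2(*(b-a)[[1,0]]))
print("box corner",ray(c,355,136.7,.05),P[140,358])
B=near(P,(a+b)[:2]/2,.05,.029,.040);print(len(B),np.percentile(B,[2,98],0))
r=cv2.minAreaRect(B[:,:2].astype(np.float32));print(r)
```

```text
blk [ 0.7088 -0.0643  0.0377] [ 0.7094 -0.0646  0.034 ]
[ 0.6686 -0.0687  0.022 ] [ 0.7529 -0.061   0.022 ] [ 0.7108 -0.0649  0.022 ] 0.08472608468029656 0.09016228877590904
box corner [ 0.7306 -0.0853  0.05  ] [ 0.7344 -0.0897  0.0496]
690 [[ 0.6933 -0.0816  0.0301]
 [ 0.7376 -0.0474  0.0373]]
((0.716708242893219, -0.0668753907084465), (0.045124366879463196, 0.0811963602900505), 62.45785903930664)
```

Run:
```python
from h import *
from cell import manip
import sys
x,y=.7035,-.0652;psi=.09+np.pi/2
manip.set_gripper(.058)
manip.move_pose([x,y,.15],down(psi));manip.move_linear([x,y,.007],.1)
print(manip.state()["contact_force"])
manip.set_gripper(0,25);s=manip.state();print("grip",s["gripper_width"],s["grasp_force"],s["contact_force"])
if s["gripper_width"]<.025: sys.exit("bad")
manip.move_linear([x,y,.2],.15);print("held",manip.state()["gripper_width"])
p=tray(.05,-.02,.2);manip.move_pose(p,down(YAW));p[2]=.027;manip.move_linear(p,.12)
print(manip.state()["contact_force"]);manip.set_gripper(.05)
p[2]=.2;manip.move_linear(p,.15)
c,P=look([.534,-.366],YAW,.30,.08)
for k,g in enumerate([(.5916,-.3697),(.5322,-.3668),(.472,-.363)]):
    Q=near(P,g,.035,.125,.15);Q=Q[Q[:,2]>np.percentile(Q[:,2],50)-.006]
    print(k,len(Q),cv2.minEnclosingCircle(Q[:,:2].astype(np.float32)),np.median(Q[:,2]))
print(manip.state()["clock"])
```

```text
[ 0.41629958 -0.48092857 -0.5635724 ]
grip 0.033793229317827495 24.877062756568193 [-0.75020811 -0.59849743  1.2763491 ]
held 0.033840181664348885
[ 0.36693308  1.35130287 -0.01472866]
0 642 ((0.5922538042068481, -0.3699166774749756), 0.014757469296455383) 0.13487008233163877
1 621 ((0.5322666764259338, -0.3665348291397095), 0.014504736289381981) 0.13500836247953268
2 647 ((0.4724862575531006, -0.36298128962516785), 0.014617674984037876) 0.13486013840499583
57.2333
```

```bash
cat > cart.py <<'E'
from h import *
from cell import manip
import sys
np.set_printoptions(precision=4,suppress=True)
psi=YAW+np.pi/2
for x,y,k in [(.5920,-.3698,1),(.5322,-.3666,0),(.4723,-.3631,-1)]:
    manip.set_gripper(.055)
    manip.move_pose([x,y,.25],down(psi));manip.move_linear([x,y,.096],.15)
    manip.set_gripper(0,25);s=manip.state();print("grip",s["gripper_width"],s["contact_force"])
    if s["gripper_width"]<.02: sys.exit("bad")
    manip.move_linear([x,y,.25],.15)
    p=H+.06*k*XC+.0785*YC;p[2]=.25
    manip.move_pose(p,down(psi))
    p[2]=.15;manip.move_linear(p,.12);f0=manip.state()["contact_force"]
    for z in np.arange(.143,.1059,-.006):
        p[2]=z;manip.move_linear(p,.05);s=manip.state();d=s["contact_force"]-f0
        if abs(d[2])>8: print("contact",z,d);break
    print("end",p[2],d)
    if p[2]>.118: sys.exit("blocked")
    manip.set_gripper(.05);p[2]=.25;manip.move_linear(p,.15);print(manip.state()["clock"])
E
python3 cart.py
```

```text
grip 0.02714904029347876 [ 0.3829 -0.7632  2.1065]
end 0.10699999999999996 [ 0.5996 -1.0017  1.3241]
68.0167
grip 0.027306908591038084 [ 0.1511 -0.4426  2.5965]
end 0.10699999999999996 [ 0.7768 -0.4839  3.2645]
79.3417
grip 0.027232785013938804 [-0.3425  0.3743  2.0021]
end 0.10699999999999996 [ 1.3901 -0.6818  2.5296]
90.6667
```

Verify the load before pushing.

Run:
```python
from h import *
from cell import manip
np.set_printoptions(precision=4,suppress=True)
c,P=look((H+.15*YC)[:2],YAW,.33,.11);cv2.imwrite("pics/load.png",c["image"])
for k in(-1,0,1):
    g=(H+.06*k*XC+.0785*YC)[:2];Q=near(P,g,.03,.125,.17);print(k,len(Q),Q.mean(0),g)
for x,y in((-.06,.012),(-.06,-.06),(.05,-.02)):
    g=tray(x,y,0)[:2];Q=near(P,g,.03,.03,.12);print(len(Q),np.percentile(Q[:,2],98) if len(Q) else 0)
```

```text
-1 558 [0.4477 0.1433 0.1449] [0.4455 0.1421]
0 512 [0.5065 0.1397 0.1457] [0.5054 0.1388]
1 564 [0.5653 0.1364 0.1449] [0.5653 0.1355]
1736 0.08431659134247785
1384 0.08411994359471905
939 0.05410556704657021
```

View pics/load.png

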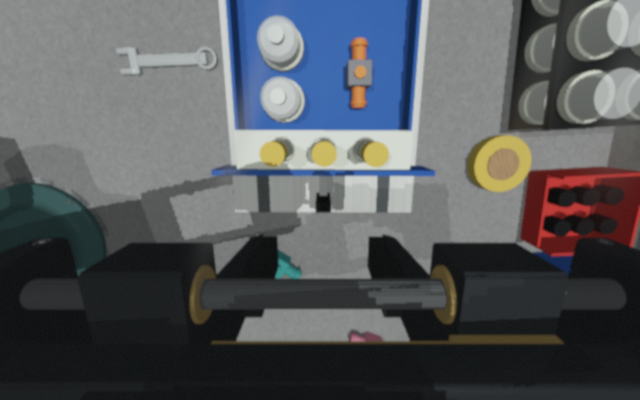

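Load picture: three yellow tops at (273,153), (323,153), (375,153) in the wells, both domes upright at (280,42) and (282,98), valve flat at (359,72). Push home in two stages with shut fingers, camera turned away from the cabinet for the last one.

Run:
```python
from h import *
from cell import manip
np.set_printoptions(precision=4,suppress=True)
Z=np.array([0,0,1.])
def at(y,z):return H+y*YC+z*Z      # y relative to the handle when fully out
manip.set_gripper(0,10)
manip.move_pose(at(-.045,.22),down(YAW));manip.move_linear(at(-.045,.05),.15)
manip.move_linear(at(-.018+.19,.05),.06);s=manip.state();print(s["tool_pos"],s["contact_force"]@YC)
manip.move_linear(at(.13,.05),.1);manip.move_linear(at(.13,.22),.15)
psi=2.85
manip.move_pose(at(.13,.22),down(psi));manip.move_linear(at(.13,.05),.15)
f0=manip.state()["contact_force"]@YC
y=.13
for k in range(60):
    y+=.02 if y<.22 else .003
    manip.move_linear(at(y,.05),.05 if y<.22 else .03);s=manip.state();f=s["contact_force"]@YC-f0
    if y>.2:print(round(y,3),round(f,2),(s["tool_pos"]-CO)@YC)
    if abs(f)>14 or y>.28:break
manip.dwell(.3)
manip.move_linear(at(y-.06,.05),.1);manip.move_linear(at(y-.06,.25),.15);print(manip.state()["clock"])
```

```text
[0.5104 0.2321 0.05  ] -2.1860393098647055
0.21 -0.69 -0.10902885099286914
0.23 -0.28 -0.08929270381519479
0.233 -1.29 -0.08647250462207717
0.236 -1.87 -0.08352626184594275
0.239 -1.89 -0.08044714751818467
0.242 -1.0 -0.07738691797988496
0.245 -0.79 -0.07440861137030905
0.248 -1.03 -0.07140454673076718
0.251 -8.33 -0.07051843076382559
0.254 -18.36 -0.07037763776860786
111.9167
```

Stop reached where home was expected. I'll check with the cameras and measure the button.

Run:
```python
from h import *
from cell import manip,cams
np.set_printoptions(precision=4,suppress=True)
c,P=look((CO-.03*YC)[:2],YAW,.36,.10)
Q=near(P,(CO-.05*YC)[:2],.03,.08,.11);q=(Q.min(0)+Q.max(0))/2;print("handle y_c",(q-CO)@YC,len(Q))
B=near(P,(.527,.418),.06,.205,.26);print("btn area",len(B))
hsv=cv2.cvtColor(c["image"],cv2.COLOR_BGR2HSV);m=(hsv[...,0]>45)&(hsv[...,0]<80)&(hsv[...,1]>90)&(P[...,2]>.2)&(P[...,2]<.26)&(np.hypot(P[...,0]-.527,P[...,1]-.418)<.05)
G=P[m];print(len(G),cv2.minEnclosingCircle(G[:,:2].astype(np.float32)) if len(G) else 0,np.median(G[:,2]) if len(G) else 0)
t=cams.capture("top");T=cloud(t);Q=near(T,(CO-.05*YC)[:2],.03,.08,.11);print("top handle",((np.median(Q,0))-CO)@YC,len(Q))
cv2.imwrite("pics/home.png",np.vstack([cv2.resize(c["image"],(480,300)),cv2.resize(t["image"][140:290,80:320],(480,300))]))
```

```text
handle y_c -0.04919571036258671 186
btn area 2339
1336 ((0.5215141177177429, 0.41665491461753845), 0.01971335895359516) 0.22212034085401317
top handle -0.051891611471422856 23
```

View pics/home.png

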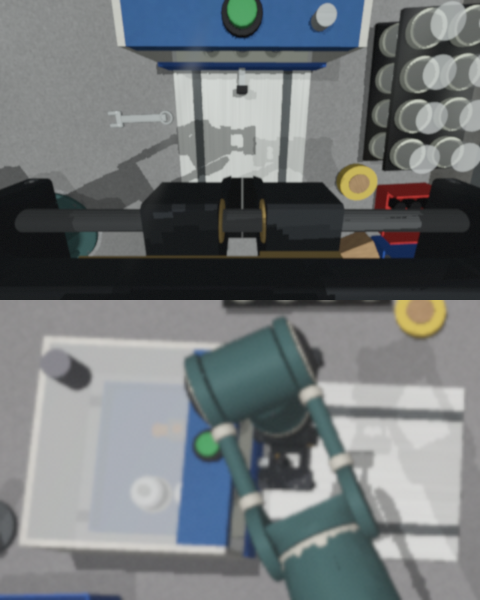

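Tray plate is against the cabinet face (handle at y = -0.05), button green at crop (242,13), up. Press it.

Run:
```python
from h import *
from cell import manip
np.set_printoptions(precision=4,suppress=True)
T=cloud(load("top0"));print("knob",np.nanmax(T[176:186,183:194,2]))
b=np.array([.522,.417,0]);Z=np.array([0,0,1.])
manip.set_gripper(0,10);manip.move_pose(b+.30*Z,down(YAW));manip.move_linear(b+.232*Z,.08)
f0=manip.state()["contact_force"][2]
for z in np.arange(.226,.205,-.0015):
    manip.move_linear(b+z*Z,.03);s=manip.state();f=s["contact_force"][2]-f0;print(round(z,4),round(f,2),s["tool_pos"][2])
    if f>14:break
manip.dwell(.3);manip.move_linear(b+.30*Z,.1)
manip.move_pose([.45,.0,.35],down(YAW));manip.dwell(.5);print(manip.state()["clock"])
```

```text
knob 0.22703434473926665
0.226 0.03 0.22579155894815828
0.2245 -0.94 0.2244198262889996
0.223 0.52 0.22283754974469788
0.2215 1.88 0.2218423414731068
0.22 1.87 0.2203081854503633
0.2185 2.63 0.218764668513299
0.217 3.4 0.21725060840652488
0.2155 6.36 0.21640034091281907
0.214 11.98 0.21633209706585602
0.2125 15.5 0.21625793320677478
122.675
```

Run:
```python
from cell import cams
import cv2,numpy as np
a=cams.capture("top")["image"][140:290,80:320];b=cams.capture("scene")["image"][150:300,380:620]
cv2.imwrite("pics/end.png",np.vstack([cv2.resize(a,(480,300)),cv2.resize(b,(480,300))]))
```

```text
(no output)
```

View pics/end.png

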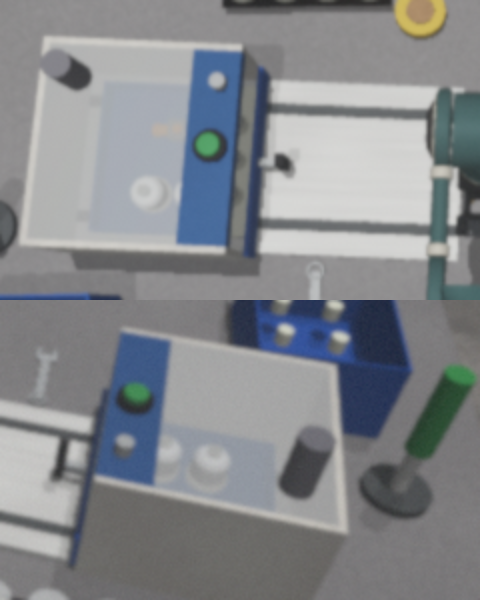

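Tray home, both domes upright under the roof at (150,192) and (182,192) in the upper crop, valve at (165,130), button up again at (208,145). Handing in.

```bash
python3 -c "
from cell import order
print(order.close_job())"
```

```text
the job is handed in; nothing more can be done
None
```

The job is handed in, with no verdict returned: two domes, one valve and three cartridges are in the tray (I saw no second valve or collar), the tray is fully home, and the start button went down its full 6 mm and came back up.

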